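# Open the press-and-turn cap of the cleaner canister

### The job

Open the cleaner canister so that the wash bottle can be refilled: push its spring-loaded safety cap down, keep it pushed down while you turn it counter-clockwise (seen from above) until you feel it come up against its stop, then lift it straight out and set it down upright in the steel tray. Go gently by feel: do not ram the cap down, wrench it against its stop or pull at it while it is still caught, do not drop it, and leave the other things where they are.

Things in the scene. Friction and masses are not known exactly. Their poses are not given: they have to be found in the camera images.
- canister: Plain grey-painted canister, 88 mm across, fixed upright by dark steel bands on a square dark base plate (130x130x8 mm) bolted to the table. Origin: centre of the plate's underside, on the table; z up, x along the line of the cap's lugs when locked. Shoulder tapers in from z = 88 to 100 mm; above it a round neck, 46 mm outside, rim at z = 125 mm. In the neck: a spring and a bayonet for the cap.
- neck_rim (a point): Centre of the neck rim, on the cap's axis, 125 mm above the table. From locked, the cap must go down 4.5 mm before it can turn; at 5.5 mm its head meets the rim, a hard stop. The spring pushes it up with 9 N when locked, 16 N at 4.5 mm, 17 N at the rim.
- bayonet (a point): Point on the cap's axis inside the neck, 118 mm above the table, at the lugs' locked height. Held down, the cap turns counter-clockwise almost freely (under 0.2 Nm) to a hard stop 53 to 90 degrees from locked: it differs per canister and cannot be seen. Clockwise it is blocked. Touching the stop adds some 0.1 Nm to the resistance; 5 degrees further is already too rough.
- slots (a point): Point on the cap's axis, 122 mm above the table, in the ledge over the lugs. Only in the last 8 degrees before the stop are the lugs under the slots and the cap free to lift (the spring then raises it to about 3 mm above locked). Before that the ledge catches the lugs. The thin lugs, 16 mm from the axis, stand at most 50 N in all, spring and pressing included.
- cap: Black ribbed round cap, loose, about 90 g. Origin: centre of the underside of its metal stem (26 mm diameter, 17.5 mm long, two lugs along the cap's x axis to 36 mm across); z up. Locked, the origin is 113 mm above the table, cap x along canister x within 2 degrees; 5.5 mm of stem show below the head. Set down upright it stands on its stem.
- cap_head (a point): Centre of the top of the cap's head, 43.5 mm above the cap's origin. The head is 48 mm in diameter and 26 mm tall (its underside 17.5 mm above the cap's origin), to be taken by its sides; a thin straight ridge crosses its top along the cap's x axis.
- tray: Plain square steel tray, 140x140 mm outside, 16 mm high, walls and floor 3 mm, open above; loose, 0.7 kg. Origin: centre of its underside; z up, x and y along its sides. It lies to the left or right of the canister; the wash bottle stands on the other side. A post of the line's frame, 40 mm square and taller than the robot, rises beyond the table's far edge at about x = 0.64, y = 0.05 m: keep the arm clear of it.
- wash_bottle: White squeeze bottle with bent spout, 62x84 mm, 185 mm tall; bystander. Origin: underside; z up.
- tape_brown: Roll of brown tape lying flat, 101 mm across, 48 mm high; bystander. Origin: centre of its underside.
- bin_clips: Open parts bin with clips, 130x107 mm, 63 mm high; bystander. Origin: centre of its underside.
There are look-alikes about, which are no part of the job. There is more than one size of the tray; the one meant has the size given above.

How it is judged:
By the outcome, as a careful person would: the job done as asked, in the order asked, and still so for the second after the job is handed in, with the robot touching nothing.
It also fails if it takes over 72 s, if anything falls off the work surface, if the arm or the gripper's body presses on something with over 40 N, if the wrist force passes 120 N, or if a joint passes its speed limit or range.

### The arm

A 6-joint arm with a two-finger parallel gripper is mounted at the origin on a cart in front of the work surface, level with it; the furniture and walls round the work are solid. World frame = base frame: x ahead of the robot, y to its left, z up, the work surface at z = 0. Lengths are in m, angles in rad, forces in N, time in s.
With the tool pointing down it reaches from about 0.275 to 0.825 m from the base axis. Payload 4.9 kg.
Tool frame: the origin (TCP) lies midway between the tips of the shut fingers; the grasp point (between the pads) lies 19 mm behind it (bot.grip_depth is the distance from the TCP to the grasp point, in m); y points along the fingers, x is the direction in which the jaws open and shut, and the axes are right-handed (so a half turn about y gives the same grasp; the last joint's range is limited). The gripper opens to 85 mm and grips with 20 to 120 N. Pads are 22 mm wide; open, the fingers measure 114 mm over their backs; the gripper's body (76 mm by 85 mm) begins 54 mm behind the grasp point. The pads swing forward as they close: fully open they stand 13 mm farther back than shut.
Start: joints at [1.097, 0.326, -0.193, 1.052, 0, 1.437], TCP at [0.183, 0.519, 0.231] pointing down, gripper open.
Joint ranges: [-2.65, 2.65], [-0.97, 1.79], [-1.3, 1.35], [-1.93, 2.1], [-1.47, 1.37], [-3.14, 3.14]. Speed limits (rad/s): [2.57, 2.57, 3.14, 3.14, 3.14, 3.14].

### API

Orientations are given as a unit quaternion [w, x, y, z].
In Python, from cell import bot gives the robot as it stands. Calls block until the motion is done:
- bot.move_pose(position, orientation): joint-space move of the TCP to a pose.
- bot.move_linear(position, speed=0.15, rotation=None, until_force=None): straight line of the TCP; rotation=None keeps the orientation; speed is the mean speed in m/s. With until_force (N) it stops when the force on the tool has changed by that much, and returns True; else False.
- bot.goto_joints(angles): joint-space move.
- bot.set_gripper(opening, grasp_force=None): opening from 0.0 (shut) to 1.0 (fully open); grasp_force is the grip in N (None keeps the last); returns when the fingers have stopped.
- bot.wait(seconds).
- bot.solve_ik(position, orientation): joint angles nearest the present ones, or None.
- bot.camera(name): name is "scene" or "top"; returns the picture (384x512x3 uint8, red, green, blue); there is no depth.
- bot.calibration(name): a dict with "mtx" (3x3 intrinsics, pixels), "k1" (the pictures are not rectified: a ray, as slopes to the right and down, at radius r is drawn at 1 + k1 r^2 times it, then the intrinsics apply), "extrinsics" (4x4, takes a point from world to camera coordinates). Camera axes: x right, y down, z forward; pixel columns grow to the right and rows downward; lengths in m; the calibration is good to about 2 mm. A picture is of the moment at which its call begins. calibration takes no time and is no camera call.
A pose or a line that the arm cannot do raises bot.PlanningError and nothing moves.
- bot.close_job(): hands the job in, once; it reports no verdict.
Trained networks look in the newest picture that a camera, given by its name, has taken for a name from the list of things; names that differ only in an ending like _2 or _b are one class to them, and where a whole thing is asked for, a point or a joint stands for the part that bears it (a point fixed in the world has none). Each returns a list of dicts, best first, with "confidence" (0 to 1); they miss things now and then, are a little off and sometimes report something else, mostly with a low value. They report only what shows in the picture. A call takes as long as a camera call. They do not tell look-alikes from the thing itself.
- bot.search_frame(camera, thing): "bbox" ([left, top, width, height] in pixels, round what is visible of it).
Readings, each from a call of its own:
- bot.read_clock(): time.
- bot.read_joint_positions(): joint angles.
- bot.read_joint_vel(): joint speeds.
- bot.read_joint_efforts(): joint torques, N m.
- bot.read_position(): TCP position.
- bot.read_tool_rot(): TCP orientation.
- bot.read_ft_force(): force on the tool from outside, world axes, zero at the start.
- bot.read_moment(): the same for the moment, N m.
- bot.read_gripper_width(): opening from 0.0 (shut) to 1.0 (fully open).
Only numpy, scipy, OpenCV 4.12 (cv2) and the standard library are available. Lean on these libraries where they do the work, as an engineer would, in place of code of your own. Each camera call takes 0.05 s, during which the arm holds its last target.

## Working session

There is one attempt and no reset: what is moved stays moved. The work goes in short steps, each a Python script; the robot and the scene stay as the last script left them, time stands still between calls to the robot, and variables do not carry over. Pictures are saved under pics/ and viewed, and the job is handed in when it is done.

```bash
ls; mkdir -p pics
python3 - <<'E'
from cell import bot
import cv2,numpy as np
for c in("scene","top"):
    im=bot.camera(c); cv2.imwrite(f"pics/{c}0.png",cv2.resize(im[:,:,::-1],(800,600),interpolation=cv2.INTER_CUBIC))
    np.save(f"{c}0.npy",im)
    k=bot.calibration(c); print(c,k)
    for t in("cap","canister","tray","wash_bottle","neck_rim"):
        try: print(t,[(np.round(d["bbox"],1).tolist(),round(d["confidence"],2)) for d in bot.search_frame(c,t)])
        except Exception as e: print(t,e)
print(bot.read_clock(),bot.read_tool_rot(),bot.read_ft_force(),bot.read_moment())
E
```

```text
pics
scene {'mtx': array([[370.9738362 ,   0.        , 256.65388515],
       [  0.        , 370.9738362 , 190.02222471],
       [  0.        ,   0.        ,   1.        ]]), 'k1': -0.09746838051387118, 'extrinsics': array([[ 0.71185339, -0.70224645,  0.01070845, -0.30730238],
       [-0.41904518, -0.43691488, -0.79593123,  0.31072449],
       [ 0.56361856,  0.56209902, -0.60529233,  1.17365822],
       [ 0.        ,  0.        ,  0.        ,  1.        ]])}
cap []
canister []
tray [([318.2, 258.8, 58.1, 50.0], 0.95), ([245.9, 206.8, 35.3, 25.3], 0.63), ([284.9, 216.9, 43.1, 42.4], 0.51)]
wash_bottle [([229.9, 170.4, 12.0, 35.4], 0.58)]
neck_rim [([284.0, 214.3, 45.8, 45.4], 0.89)]
top {'mtx': array([[406.84443554,   0.        , 256.1949138 ],
       [  0.        , 406.84443554, 189.03760213],
       [  0.        ,   0.        ,   1.        ]]), 'k1': 0.035054841206280954, 'extrinsics': array([[ 0.01180843, -0.99992258, -0.00392456,  0.03609448],
       [-0.987192  , -0.01103343, -0.15915469,  0.51449913],
       [ 0.15909907,  0.00575367, -0.98724586,  1.3127012 ],
       [ 0.        ,  0.        ,  0.        ,  1.        ]])}
cap [([323.0, 179.0, 15.9, 19.5], 0.61), ([299.9, 172.7, 50.6, 48.1], 0.46)]
canister [([298.4, 173.6, 51.3, 45.4], 0.97), ([148.9, 169.3, 33.5, 44.9], 0.53)]
tray [([252.1, 189.3, 33.7, 32.3], 0.67), ([362.3, 189.4, 57.2, 50.5], 0.58), ([304.5, 174.5, 43.9, 46.6], 0.4)]
wash_bottle []
neck_rim [([300.6, 175.1, 52.3, 43.4], 0.76)]
0.6 [ 0.57733898 -0.57732011 -0.40828488  0.40827032] [-0.20834424  0.1981237  -0.37102703] [ 0.02559809 -0.05485135  0.06259209]
```

View pics/scene0.png

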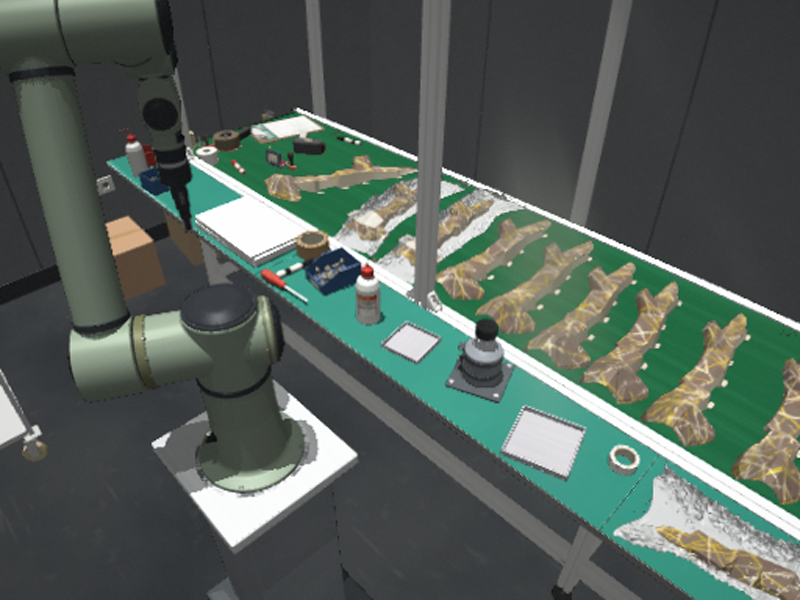

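View pics/top0.png

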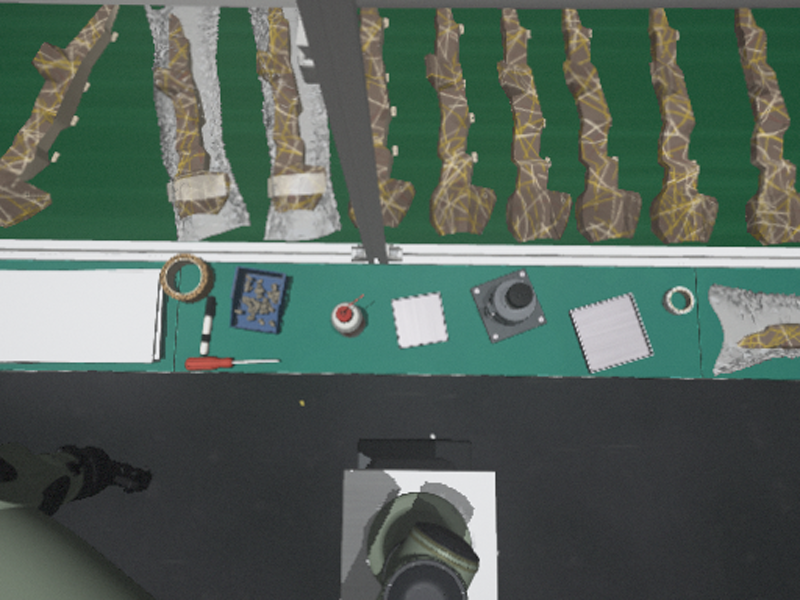

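Run:
```python
import cv2,numpy as np
t=np.load("top0.npy")[:,:,::-1]; s=np.load("scene0.npy")[:,:,::-1]
a=cv2.resize(t[160:260,230:440],(800,381),interpolation=cv2.INTER_CUBIC); cv2.imwrite("pics/topcrop.png",a)
a=cv2.resize(s[150:320,220:400],(630,595),interpolation=cv2.INTER_CUBIC); cv2.imwrite("pics/scenecrop.png",a)
```

```text
(no output)
```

View pics/topcrop.png

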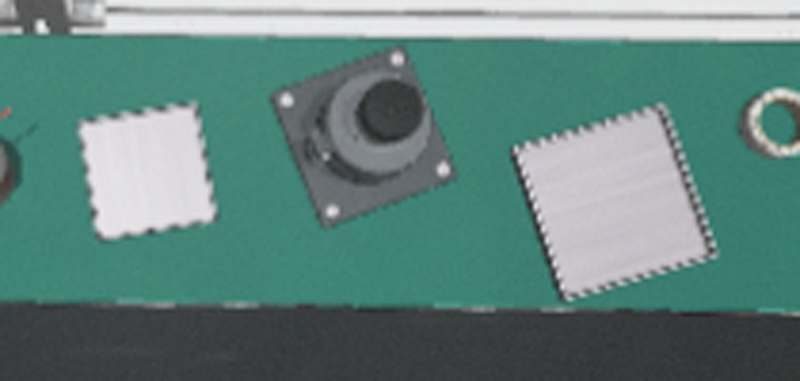

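View pics/scenecrop.png

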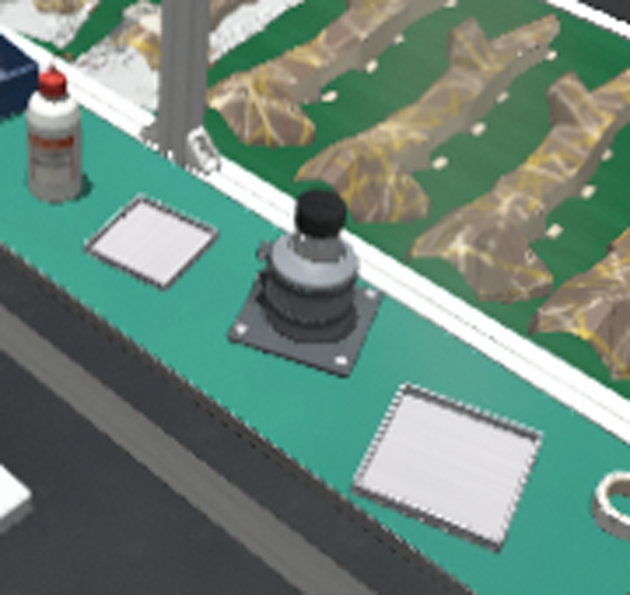

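```bash
cat > h.py <<'E'
import numpy as np, cv2
from cell import bot
def cal(c):
    k=bot.calibration(c); return k["mtx"],k["k1"],k["extrinsics"]
def proj(c,P):
    M,k1,E=cal(c); P=np.atleast_2d(P); q=P@E[:3,:3].T+E[:3,3]; s=q[:,:2]/q[:,2:]
    r2=(s**2).sum(1,keepdims=True); s=s*(1+k1*r2); return s*[M[0,0],M[1,1]]+M[:2,2]
def unproj(c,uv,z):
    M,k1,E=cal(c); d=(np.atleast_2d(uv)-M[:2,2])/[M[0,0],M[1,1]]; s=d.copy()
    for _ in range(20): s=d/(1+k1*(s**2).sum(1,keepdims=True))
    R=E[:3,:3]; o=-R.T@E[:3,3]; v=np.c_[s,np.ones(len(s))]@R
    return o+v*((z-o[2])/v[:,2])[:,None]
E
python3 - <<'E'
from h import *
np.set_printoptions(precision=4,suppress=True)
f=210/800
def q(name,pts,z,c="top",f=f,o=(230,160)):
    uv=np.array(pts)*f+o-[.0,.0]
    P=unproj(c,uv,z)[:,:2]
    e=np.roll(P,-1,0)-P
    print(name,c,P.mean(0),np.linalg.norm(e,axis=1),np.degrees(np.arctan2(e[:,1],e[:,0])))
q("plate",[(272,97),(403,46),(456,178),(328,228)],.008)
q("L",[(80,122),(196,103),(216,216),(102,240)],.016)
q("R",[(513,152),(662,105),(716,254),(566,300)],.016)
g=180/630
q("plate",[(229,340),(275,235),(383,293),(347,376)],.008,"scene",g,(220,150))
q("L",[(86,245),(142,196),(217,236),(164,287)],.016,"scene",g,(220,150))
q("R",[(355,485),(408,385),(542,434),(500,545)],.016,"scene",g,(220,150))
print("captop", unproj("top",np.array([(391,108)])*f+[230,160],.15), unproj("scene",np.array([(321,207)])*g+[220,150],.1565))
# bigger crops
t=np.load("top0.npy")[:,:,::-1]; s=np.load("scene0.npy")[:,:,::-1]
cv2.imwrite("pics/tcan.png",cv2.resize(t[165:228,295:355],(600,630)[:2] if 0 else (570,598),interpolation=cv2.INTER_CUBIC))
b=s[195:265,275:345].astype(float); cv2.imwrite("pics/scan.png",cv2.resize(np.clip(b*1.5,0,255).astype(np.uint8),(595,595),interpolation=cv2.INTER_CUBIC))
b=t[175:205,315:345].astype(float); cv2.imwrite("pics/tcap.png",cv2.resize(np.clip(b*3,0,255).astype(np.uint8),(595,595),interpolation=cv2.INTER_CUBIC))
E
```

```text
plate top [ 0.4985 -0.1942] [0.1272 0.127  0.1226 0.1266] [ -67.9154 -159.4733  111.9204   22.6148]
L top [ 0.4655 -0.0015] [0.1047 0.1022 0.1025 0.1066] [ -79.9449 -169.9835  102.5491   11.2325]
R top [ 0.4419 -0.4098] [0.1393 0.1371 0.1375 0.1357] [ -71.7834 -162.8786  107.6384   17.8614]
plate scene [ 0.5065 -0.191 ] [0.1722 0.1406 0.1295 0.1236] [  24.6606  -85.3065 -159.1722  112.3269]
L scene [ 0.4595 -0.0088] [0.1043 0.1062 0.101  0.1057] [   9.1836  -84.2169 -171.0401   97.5277]
R scene [ 0.4406 -0.4137] [0.1381 0.133  0.1408 0.1352] [  15.8529  -72.446  -163.2128  106.402 ]
captop [[ 0.5013 -0.1919  0.15  ]] [[ 0.4958 -0.197   0.1565]]
```

View pics/tcan.png

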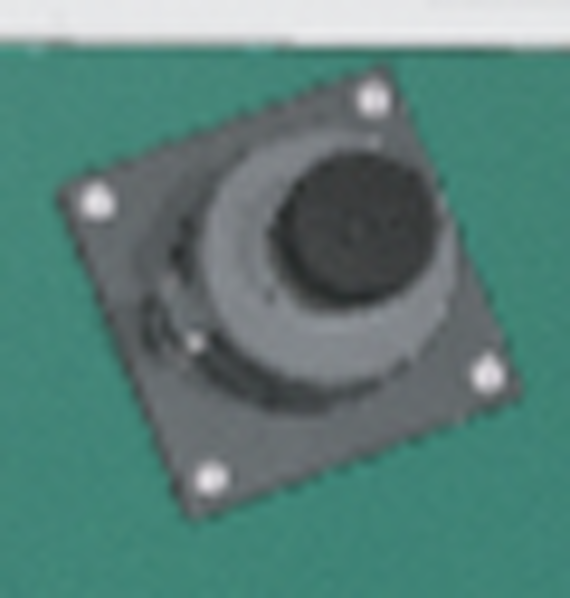

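View pics/scan.png

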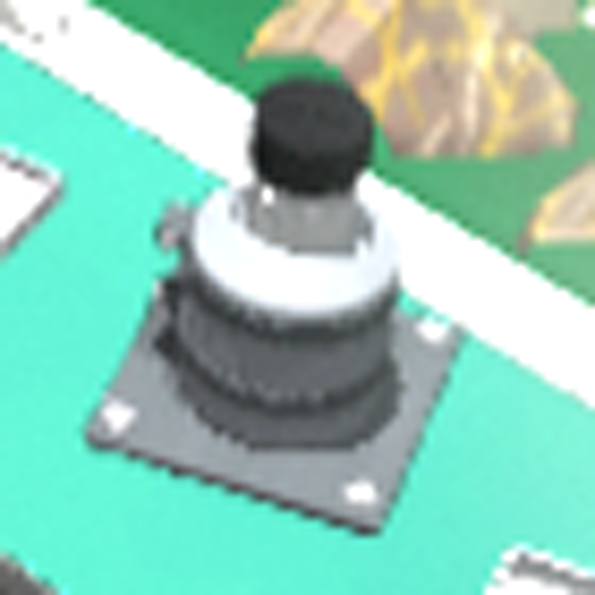

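View pics/tcap.png

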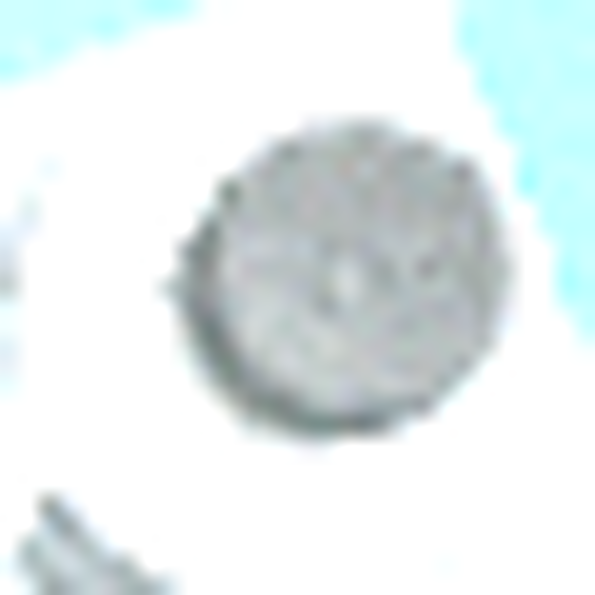

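```bash
cat > fit.py <<'E'
from h import *
from scipy.optimize import minimize
def ring(x,y,z,r=.024,n=60):
    a=np.linspace(0,2*np.pi,n,endpoint=False); return np.c_[x+r*np.cos(a),y+r*np.sin(a),np.full(n,z)]
S=8
def sil(c,x,y,z0,z1,box):
    uv=proj(c,np.r_[ring(x,y,z0),ring(x,y,z1)])
    h=cv2.convexHull(uv.astype(np.float32))[:,0]
    u0,v0,w,hh=box
    m=np.zeros((hh*S,w*S),np.uint8)
    cv2.fillPoly(m,[np.round(((h-[u0,v0]+.5)*S-.5)*16).astype(np.int32)],255,shift=4)
    return cv2.resize(m,(w,hh),interpolation=cv2.INTER_AREA)/255.
def fit(c,im,box,lo,hi,x0,z0=.1305,z1=.1565):
    u0,v0,w,h=box; g=im[v0:v0+h,u0:u0+w].astype(float).max(2)
    d=np.clip((hi-g)/(hi-lo),0,1)
    f=lambda p:((sil(c,p[0],p[1],z0,z1,box)-d)**2).sum()
    r=minimize(f,x0,method="Nelder-Mead",options=dict(initial_simplex=[x0,[x0[0]+.006,x0[1]],[x0[0],x0[1]+.006]],xatol=1e-5))
    return r.x,r.fun,d
E
python3 - <<'E'
from fit import *
np.set_printoptions(precision=4,suppress=True,linewidth=200)
t=np.load("top0.npy"); s=np.load("scene0.npy")
print(t[188,318:350].max(1)); print(t[175:210,330].max(1)); print(s[213,298:325].max(1)); print(s[200:225,311].max(1))
E
```

```text
[136 134 128 123 122 103  58  48  68  66  65  64  64  63  70  62  57  65  55  61  58  60  67  94 118 118 133 133 132 130 130 133]
[104 104 106 115 128 115  77  63  62  61  63  62  68  64  64  65  70  67  69  66  56  49  78 131 153 140 141 140 138 131 104  78  92 110 110]
[242 252 254 254 254 254  92  22  22  24  27  25  33  35  32  34  34  35  36  39  67 115 118 101 105 111 119]
[135 111 110  95  64  47  47  49  48  47  46  43  41  35  27  28  28  28  74 110 111 106 105 104 103]
```

Run:
```python
from fit import *
np.set_printoptions(precision=4,suppress=True,linewidth=200)
t=np.load("top0.npy"); s=np.load("scene0.npy")
print(fit("top",t,(321,177,24,26),65,125,[.5,-.193])[:2])
print(fit("scene",s,(300,200,22,22),40,110,[.5,-.193])[:2])
# joint, incl. head height
# trays & plate corner with half-pixel fix
def q(name,pts,z,c,f,o):
    uv=(np.array(pts)+.5)*f-.5+o
    P=unproj(c,uv,z)[:,:2]; e=np.roll(P,-1,0)-P
    print(name,c,P.mean(0),np.linalg.norm(e,axis=1),np.degrees(np.arctan2(e[:,1],e[:,0])))
f=60/570
q("bolts",[(97,203),(374,100),(488,376),(211,480)],.010,"top",np.array([60/570,63/598]),(295,165))
q("R",[(513,152),(662,105),(716,254),(566,300)],.016,"top",210/800,(230,160))
q("R",[(355,485),(408,385),(542,434),(500,545)],.016,"scene",180/630,(220,150))
```

```text
(array([ 0.5006, -0.1902]), np.float64(15.572309688581313))
(array([ 0.5014, -0.1921]), np.float64(8.685034484381989))
bolts top [ 0.5013 -0.1925] [0.107  0.1068 0.1058 0.1068] [ -68.7842 -158.8567  111.2127   21.758 ]
R top [ 0.4431 -0.4087] [0.1393 0.1372 0.1375 0.1358] [ -71.7821 -162.8719  107.6393   17.8677]
R scene [ 0.4409 -0.412 ] [0.1383 0.1331 0.141  0.1354] [  15.9027  -72.4573 -163.1676  106.3938]
```

```bash
cat >> h.py <<'E'
from scipy.spatial.transform import Rotation as Ro
def quat(deg):
    a=np.radians(deg); c,s=np.cos(a),np.sin(a)
    R=np.array([[c,0,-s],[s,0,c],[0,-1,0]])
    return Ro.from_matrix(R).as_quat(scalar_first=True)
def yaw():
    q=bot.read_tool_rot(); R=Ro.from_quat(q,scalar_first=True).as_matrix(); return np.degrees(np.arctan2(R[1,0],R[0,0]))
def ft(n=5):
    F=np.mean([bot.read_ft_force() for _ in range(n)],0); M=np.mean([bot.read_moment() for _ in range(n)],0); return F,M
E
python3 - <<'E'
from h import *
np.set_printoptions(precision=4,suppress=True,linewidth=200)
print("yaw",yaw(), bot.grip_depth, bot.read_clock())
A=[[*bot.read_ft_force(),*bot.read_moment()] for _ in range(20)]
print(bot.read_clock(),np.mean(A,0),np.std(A,0))
for a in range(-180,180,20):
    s=bot.solve_ik([.501,-.1915,.13],quat(a)); print(a,s)
print(bot.solve_ik([.443,-.41,.05],quat(0)))
print(bot.solve_ik([.2,.35,.35],quat(yaw())))
E
```

```text
yaw 70.53459696171785 0.0187 0.6
0.6 [-0.2083  0.1981 -0.371   0.0256 -0.0549  0.0626] [0. 0. 0. 0. 0. 0.]
-180 [-0.5028  0.3919 -0.3756  0.8033  0.     -2.0736]
-160 [-0.5028  0.3919 -0.3756  0.8033  0.     -2.4226]
-140 [-0.5028  0.3919 -0.3756  0.8033  0.     -2.7717]
-120 [-0.5028  0.3919 -0.3756  0.8033  0.     -3.1208]
-100 [-0.5028  0.3919 -0.3756  0.8033  0.      2.8134]
-80 [-0.5028  0.3919 -0.3756  0.8033  0.      2.4643]
-60 [-0.5028  0.3919 -0.3756  0.8033  0.      2.1152]
-40 [-0.5028  0.3919 -0.3756  0.8033  0.      1.7662]
-20 [-0.5028  0.3919 -0.3756  0.8033  0.      1.4171]
0 [-0.5028  0.3919 -0.3756  0.8033  0.      1.068 ]
20 [-0.5028  0.3919 -0.3756  0.8033  0.      0.719 ]
40 [-0.5028  0.3919 -0.3756  0.8033  0.      0.3699]
60 [-0.5028  0.3919 -0.3756  0.8033  0.      0.0208]
80 [-0.5028  0.3919 -0.3756  0.8033  0.     -0.3282]
100 [-0.5028  0.3919 -0.3756  0.8033  0.     -0.6773]
120 [-0.5028  0.3919 -0.3756  0.8033  0.     -1.0264]
140 [-0.5028  0.3919 -0.3756  0.8033  0.     -1.3754]
160 [-0.5028  0.3919 -0.3756  0.8033  0.     -1.7245]
[-0.869   0.5934 -0.2702  0.7072  0.      0.7018]
[ 0.868  -0.0105 -0.296   1.2853  0.      1.2078]
```

```bash
cat >> h.py <<'E'
def ftw(n=4,dt=.03):
    L=[]
    for _ in range(n):
        L.append(np.r_[bot.read_ft_force(),bot.read_moment()]); bot.wait(dt)
    L=np.array(L); return L.mean(0)
E
python3 - <<'E'
from h import *
np.set_printoptions(precision=3,suppress=True,linewidth=200)
bot.move_pose([.2,.35,.35],quat(yaw())); print(bot.read_clock())
bot.move_pose([.39,-.15,.30],quat(60)); print(bot.read_clock())
bot.move_pose([.501,-.1915,.21],quat(60)); print(bot.read_clock())
A=[]
for _ in range(10): A.append(np.r_[bot.read_ft_force(),bot.read_moment()]); bot.wait(.02)
print(np.mean(A,0),np.std(A,0),bot.read_clock())
im=bot.camera("scene"); cv2.imwrite("pics/s1.png",cv2.resize(im[150:290,220:400][:,:,::-1],(720,560),interpolation=cv2.INTER_CUBIC))
E
```

```text
1.4417
3.3833
4.0333
[ 0.075 -0.013  0.114 -0.018  0.     0.002] [0.368 0.458 0.71  0.042 0.036 0.04 ] 4.2
```

View pics/s1.png

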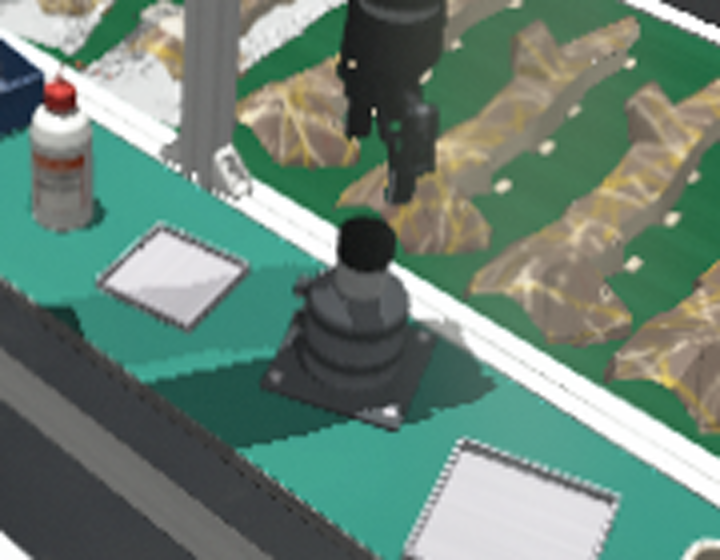

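The gripper (crop px 390,150) hangs straight over the cap (365,240), and the right-hand tray is clear. Next I go down and take a light first grip to centre on the cap.

Run:
```python
from h import *
np.set_printoptions(precision=3,suppress=True,linewidth=200)
r=bot.move_linear([.501,-.1915,.124],speed=.1,until_force=6); print(r,bot.read_position(),bot.read_clock())
if not r:
    print(ftw(6))
    bot.set_gripper(.0,grasp_force=20)
    print("w",bot.read_gripper_width(),bot.read_clock(),bot.read_position())
    F=ftw(8); print(F); a=np.radians(yaw()); print("along jaw",F[0]*np.cos(a)+F[1]*np.sin(a),"across",-F[0]*np.sin(a)+F[1]*np.cos(a), bot.read_clock())
```

```text
False [ 0.501 -0.192  0.125] 5.2583
[ 0.163  0.093 -0.419  0.003 -0.012 -0.012]
w 0.5563383118641575 5.8917 [ 0.501 -0.191  0.124]
[-0.051  1.812  3.53   0.35   0.003  0.017]
along jaw 1.5437556079428147 across 0.9500793581014711 6.1583
```

Run:
```python
from h import *
np.set_printoptions(precision=4,suppress=True,linewidth=200)
a=np.radians(60); d=np.array([np.cos(a),np.sin(a),0]); p=np.array([.501,-.1915,.124])
print(bot.read_position())
for s in (.001,.002):
    bot.move_linear(p+s*d,speed=.02); F=ftw(6); print(s,bot.read_position()-p,F,"jaw",F[:3]@d,bot.read_clock())
```

```text
[ 0.5012 -0.1913  0.1243]
0.001 [0.0003 0.0003 0.0002] [-1.5907 -0.4257  5.4243 -0.0619  0.3536  0.0417] jaw -1.1639847210343803 6.6083
0.002 [0.0003 0.0003 0.0002] [-3.2572 -2.5018  5.653  -0.5211  0.6525  0.0206] jaw -3.795248744970267 7.0583
```

Run:
```python
from h import *
np.set_printoptions(precision=4,suppress=True,linewidth=200)
a=np.radians(60); d=np.array([np.cos(a),np.sin(a),0]); p=np.array([.501,-.1915,.124])+.0006*d
bot.set_gripper(.85); 
bot.move_linear(p,speed=.05); F=ftw(5);print("free",bot.read_position()-p,F,bot.read_clock())
t=bot.read_clock(); bot.move_linear(p,rotation=quat(-30)); print("rot 90 takes",bot.read_clock()-t, yaw(), bot.read_position()-p)
bot.set_gripper(0.,grasp_force=20)
a=np.radians(-30); d=np.array([np.cos(a),np.sin(a),0])
F=ftw(8); print(bot.read_position()-p,F,"jaw",F[:3]@d,bot.read_clock())
bot.move_linear(p+.001*d,speed=.02); F=ftw(8); print(bot.read_position()-p,F,"jaw",F[:3]@d,bot.read_clock())
```

```text
free [ 0. -0.  0.] [-0.1549  0.2727  0.1671 -0.0055 -0.0021  0.006 ] 7.8417
rot 90 takes 1.7165999999999988 -29.98078922146807 [ 0. -0.  0.]
[-0.0001  0.0001  0.0001] [-1.2497  0.6942  2.6181  0.1416  0.296  -0.0108] jaw -1.4293851064354717 10.1583
[-0.0001  0.      0.    ] [-4.0817  2.0252  6.1817  0.4537  0.8816  0.0327] jaw -4.547467843435735 10.675
```

Run:
```python
from h import *
np.set_printoptions(precision=4,suppress=True,linewidth=200)
p=np.array([.50087,-.19073,.124])
bot.move_linear(p,speed=.02)
bot.set_gripper(0.,grasp_force=60); F=ftw(6)
z0=bot.read_position()[2]; print("gripped",bot.read_gripper_width(),bot.read_position()-p,F,bot.read_clock())
c=p.copy()
for k in range(14):
    c[2]-=.001
    bot.move_linear(c,speed=.02); F=ftw(3); z=bot.read_position()[2]
    print(round((p[2]-c[2])*1e3,1),"mm cmd; actual",round((z0-z)*1e3,2),F[:3],bot.read_clock())
    if z0-z>.0043 or F[2]>20: break
```

```text
gripped 0.5486406328387038 [ 0.0003 -0.0002  0.0003] [-0.9669  0.6632  4.9096  0.0514  0.199   0.0038] 11.3417
1.0 mm cmd; actual 0.68 [-1.9139  0.8211  8.1751] 11.6917
2.0 mm cmd; actual 1.5 [-1.9049  0.6606  9.3038] 12.0417
3.0 mm cmd; actual 2.36 [-2.1898  1.1865 10.7039] 12.3917
4.0 mm cmd; actual 3.19 [-3.2815  1.3753 11.6477] 12.7417
5.0 mm cmd; actual 4.02 [-3.4683  1.7128 12.6724] 13.0917
6.0 mm cmd; actual 4.87 [-3.5888  1.9621 14.4029] 13.4417
```

Run:
```python
from h import *
np.set_printoptions(precision=3,suppress=True,linewidth=200)
c=np.array([.50087,-.19073,.118]); z0=.1243
print(z0-bot.read_position()[2],ftw(10,.02),bot.read_clock())
for k in range(2):
    c[2]-=.0004
    bot.move_linear(c,speed=.02); F=ftw(10,.02); z=bot.read_position()[2]
    print(c[2],"actual",round((z0-z)*1e3,2),F,bot.read_clock(),bot.read_gripper_width())
    if F[2]>18: break
```

```text
0.0048923046831237105 [-3.682  1.692 14.335  0.376  0.828  0.008] 13.6083
0.1176 actual 5.21 [-4.179  1.929 15.082  0.398  0.913  0.028] 14.025 0.5473479589610202
0.1172 actual 5.52 [-4.292  1.935 15.511  0.441  0.945  0.016] 14.4417 0.5453335390199741
```

Run:
```python
from h import *
np.set_printoptions(precision=3,suppress=True,linewidth=200)
c=np.array([.50087,-.19073,.1172]); z0=.1243
for k in range(2):
    c[2]-=.0003
    bot.move_linear(c,speed=.02); F=ftw(10,.02); z=bot.read_position()[2]
    print(c[2],"actual",round((z0-z)*1e3,2),F,bot.read_clock(),bot.read_gripper_width())
    if F[2]>17: break
for d in (2,4,6):
    t=bot.read_clock();bot.move_linear(c,rotation=quat(-30+d)); F=ftw(8,.02); print(d,yaw()+30,(z0-bot.read_position()[2])*1e3,F,t,bot.read_clock())
    if abs(F[5])>.25: break
```

```text
0.1169 actual 5.64 [-4.623  2.078 17.259  0.473  1.046  0.018] 14.8583 0.546650059276783
2 2.006319045678609 5.631198404915494 [-4.062  1.699 16.344  0.412  0.914  0.009] 14.8583 15.2417
4 4.001408722514942 5.607259568434469 [-3.679  2.274 16.134  0.487  0.777 -0.022] 15.2417 15.625
6 6.003660894829981 5.618457451262743 [-3.465  2.85  16.161  0.545  0.747 -0.049] 15.625 16.0083
```

Run:
```python
from h import *
np.set_printoptions(precision=3,suppress=True,linewidth=200)
c=np.array([.50087,-.19073,.1171]); z0=.1243
for d in (12,20,28,36,44,48):
    bot.move_linear(c,rotation=quat(-30+d)); F=ftw(8,.02); print(d,yaw()+30,(z0-bot.read_position()[2])*1e3,F,bot.read_clock(),bot.read_gripper_width())
    if abs(F[5])>.22 or F[2]>22: break
```

```text
12 12.03271037543303 5.549854410635449 [-3.486  3.379 15.394  0.647  0.703  0.076] 16.4 0.5480311697825114
20 20.03371682601621 5.590269481258625 [-3.029  3.184 15.499  0.674  0.691  0.072] 16.825 0.5450137754599297
28 28.03573835228114 5.475252724360266 [-2.79   2.556 15.097  0.554  0.618  0.105] 17.25 0.5494313864237447
36 36.033531016007146 5.37548589852671 [-2.148  1.874 15.165  0.437  0.53   0.126] 17.675 0.5494669050603507
44 44.019186651094536 5.397432402787588 [-3.025  1.87  15.302  0.41   0.636  0.075] 18.1 0.5444607842626962
48 48.01603004408753 5.418954499383441 [-3.427  1.238 15.497  0.393  0.666  0.06 ] 18.4833 0.5464582850133459
```

Run:
```python
from h import *
np.set_printoptions(precision=3,suppress=True,linewidth=200)
c=np.array([.50087,-.19073,.1171]); z0=.1243
B=[]; d=48
while d<95:
    d+=1.5
    bot.move_linear(c,rotation=quat(-30+d)); F=ftw(10,.02); print(d,round(yaw()+30,2),round((z0-bot.read_position()[2])*1e3,2),F,bot.read_clock(),round(bot.read_gripper_width(),4))
    base=np.median(B[-6:]) if B else .07
    if abs(F[5]-base)>.07 or F[2]>22: break
    B.append(F[5])
```

```text
49.5 49.5 5.43 [-2.965  1.562 15.418  0.409  0.67  -0.061] 18.9 0.549
```

```bash
cat > turn.py <<'E'
from h import *
import sys
np.set_printoptions(precision=3,suppress=True,linewidth=200)
def turn(d,end,lim,c=np.array([.50087,-.19073,.1171]),st=1.5):
    z0=.1243
    while d<end:
        d+=st
        bot.move_linear(c,rotation=quat(-30+d)); F=ftw(10,.02); print(d,round(yaw()+30,2),round((z0-bot.read_position()[2])*1e3,2),F,bot.read_clock(),round(bot.read_gripper_width(),4))
        if F[5]<lim or F[2]>22: break
E
python3 -c "
from turn import *
turn(49.5,93,-.13)"
```

```text
51.0 51.0 5.43 [-3.322  1.76  15.487  0.415  0.701 -0.055] 19.3167 0.5468
52.5 52.49 5.46 [-3.501  1.807 15.542  0.386  0.7   -0.068] 19.7333 0.5499
54.0 54.0 5.45 [-3.227  1.55  15.379  0.376  0.702 -0.052] 20.15 0.5457
55.5 55.5 5.45 [-3.355  1.148 15.255  0.37   0.682 -0.035] 20.5667 0.5451
57.0 57.0 5.44 [-3.07   1.148 15.15   0.341  0.689 -0.039] 20.9833 0.5453
58.5 58.5 5.42 [-3.011  1.501 15.082  0.33   0.657 -0.013] 21.4 0.5452
60.0 60.0 5.43 [-2.696  1.36  15.257  0.324  0.638 -0.005] 21.8167 0.5477
61.5 61.5 5.4 [-2.93   1.385 15.096  0.304  0.633 -0.009] 22.2333 0.5454
63.0 63.0 5.41 [-3.076  1.436 15.166  0.294  0.65  -0.016] 22.65 0.545
64.5 64.49 5.38 [-2.891  1.26  15.069  0.272  0.67  -0.012] 23.0667 0.5477
66.0 66.0 5.4 [-3.136  1.24  15.319  0.247  0.672 -0.004] 23.4833 0.5464
67.5 67.49 5.39 [-3.271  1.061 15.096  0.245  0.68  -0.008] 23.9 0.5489
69.0 69.0 5.41 [-3.264  0.82  15.092  0.229  0.715 -0.016] 24.3167 0.5452
70.5 70.49 5.38 [-3.435  1.125 15.233  0.239  0.681 -0.028] 24.7333 0.5461
72.0 71.99 5.4 [-3.044  1.577 15.248  0.298  0.662 -0.06 ] 25.15 0.5464
73.5 73.49 5.41 [-3.127  2.155 15.287  0.441  0.651 -0.129] 25.5667 0.5479
75.0 74.99 5.42 [-2.866  2.936 15.637  0.577  0.639 -0.124] 25.9833 0.5486
76.5 76.47 5.45 [-2.913  3.184 16.158  0.702  0.638 -0.294] 26.4 0.5475
```

Run:
```python
from h import *
np.set_printoptions(precision=3,suppress=True,linewidth=200)
c=np.array([.50087,-.19073,.1171]); z0=.1243; d=74.5
bot.move_linear(c,rotation=quat(-30+d)); print(d,ftw(8,.02),bot.read_clock())
while c[2]<.130:
    c[2]+=.001
    bot.move_linear(c,speed=.02); F=ftw(6,.02); print(round(c[2],4),"depth",round((z0-bot.read_position()[2])*1e3,2),F,bot.read_clock(),round(bot.read_gripper_width(),4))
    if F[2]<-5: break
```

```text
74.5 [-2.651  3.1   15.488  0.642  0.577 -0.087] 26.7833
0.1181 depth 4.67 [-2.095  2.659 13.747  0.588  0.495 -0.107] 27.1333 0.5476
0.1191 depth 3.82 [-1.917  2.677 12.528  0.547  0.389 -0.099] 27.4833 0.5429
0.1201 depth 2.96 [-1.564  2.657 11.264  0.505  0.292 -0.071] 27.8333 0.5435
0.1211 depth 2.14 [-0.861  2.105  9.612  0.47   0.234 -0.076] 28.1833 0.5483
0.1221 depth 1.32 [-0.571  1.785  8.883  0.422  0.149 -0.056] 28.5333 0.5517
0.1231 depth 0.49 [-0.192  2.062  7.766  0.4    0.038 -0.095] 28.8833 0.5426
0.1241 depth -0.35 [-0.057  1.476  6.335  0.37  -0.05  -0.087] 29.2333 0.5449
0.1251 depth -1.16 [ 1.317  1.865  5.493  0.427 -0.375 -0.068] 29.5833 0.546
0.1261 depth -2.0 [ 3.632  2.885  3.981  0.607 -0.785 -0.068] 29.9333 0.5453
0.1271 depth -2.8 [ 3.735  3.337  2.573  0.738 -0.877 -0.044] 30.2833 0.5478
0.1281 depth -3.22 [ 1.011  1.688  0.328  0.418 -0.182 -0.047] 30.6333 0.5499
0.1291 depth -4.28 [-1.502  1.126 -2.442  0.269  0.307 -0.052] 30.9833 0.5404
0.1301 depth -5.77 [-1.889  1.584 -2.053  0.395  0.382 -0.044] 31.3333 0.5438
```

Run:
```python
from h import *
np.set_printoptions(precision=3,suppress=True,linewidth=200)
c=np.array([.50087,-.19073,.150])
r=bot.move_linear(c,speed=.03,until_force=10); print(r,bot.read_position(),ftw(6,.02),bot.read_clock())
if not r:
    c[2]=.22; r=bot.move_linear(c,speed=.1,until_force=12); print(r,bot.read_position(),ftw(6,.02),bot.read_clock(),bot.read_gripper_width())
    for n in("scene","top"):
        im=bot.camera(n); np.save(n+"2.npy",im)
        x,y=(225,130) if n=="scene" else (270,140)
        cv2.imwrite(f"pics/{n}2.png",cv2.resize(im[y:y+150,x:x+200][:,:,::-1],(800,600),interpolation=cv2.INTER_CUBIC))
```

```text
False [ 0.501 -0.191  0.15 ] [-0.127  0.052 -1.086  0.03  -0.009 -0.004] 32.25
False [ 0.5   -0.191  0.219] [-0.028  0.131 -1.213 -0.01  -0.007 -0.015] 33.2 0.5437840499915029
```

View pics/scene2.png

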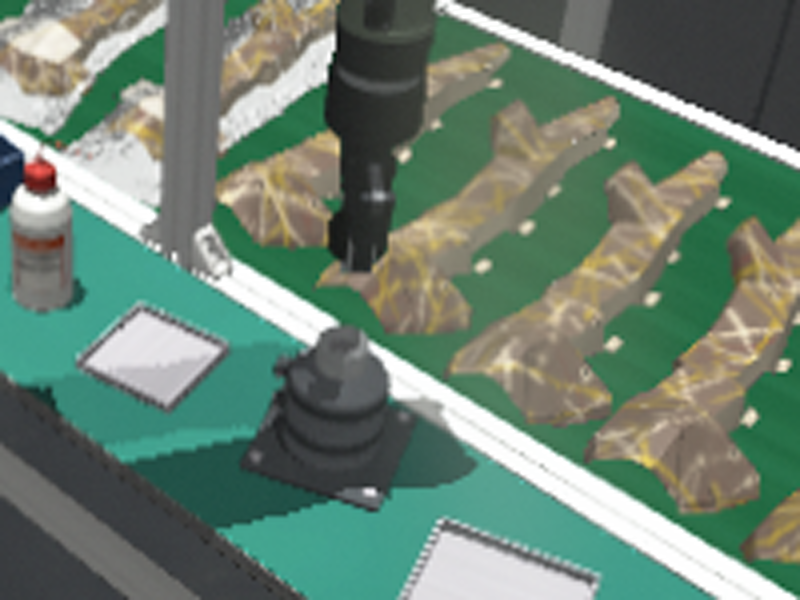

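View pics/top2.png

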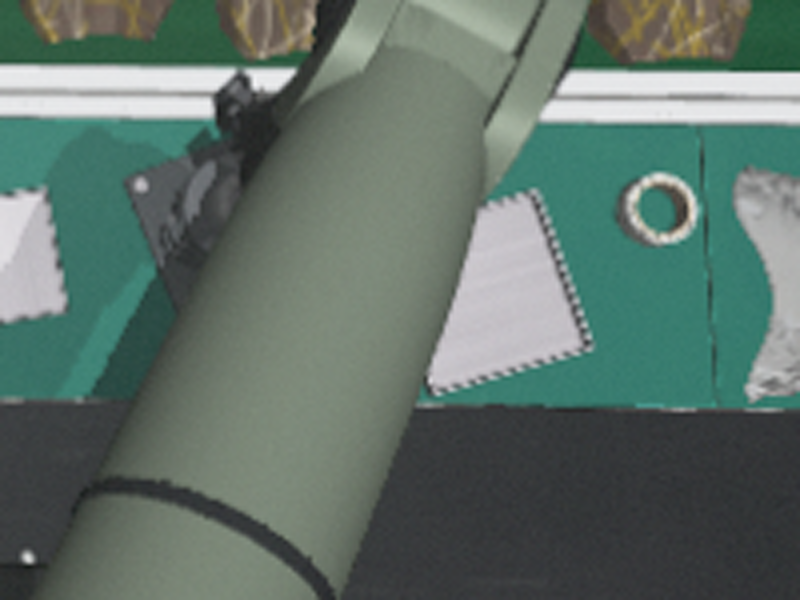

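The scene crop shows the neck open and empty at (345,345), with the cap held in the fingers at (358,250). There are two trays. The left one at full-picture scene px (263,219) measures about 105 mm, and the right one at (347,283) about 138 mm, so the right one is meant. The enlarged crop shown earlier confirms this.

Run:
```python
from h import *
np.set_printoptions(precision=4,suppress=True,linewidth=200)
x,y=.442,-.410
bot.move_linear([x,y,.22],speed=.15); 
bot.move_linear([x,y,.04],speed=.1); print(bot.read_position(),ftw(6,.02),bot.read_clock(),bot.read_gripper_width())
im=bot.camera("scene"); cv2.imwrite("pics/s3.png",cv2.resize(im[170:320,260:460][:,:,::-1],(800,600),interpolation=cv2.INTER_CUBIC))
r=bot.move_linear([x,y,.009],speed=.015,until_force=4); print(r,bot.read_position(),ftw(8,.02),bot.read_clock())
```

```text
[ 0.4423 -0.4104  0.0406] [-0.0122  0.0427 -0.6394  0.0046  0.0075  0.0055] 37.0167 0.5522776052293827
True [ 0.442  -0.41    0.0142] [-0.0076 -0.1963  5.3554  0.0811  0.0726  0.0095] 38.7333
```

View pics/s3.png

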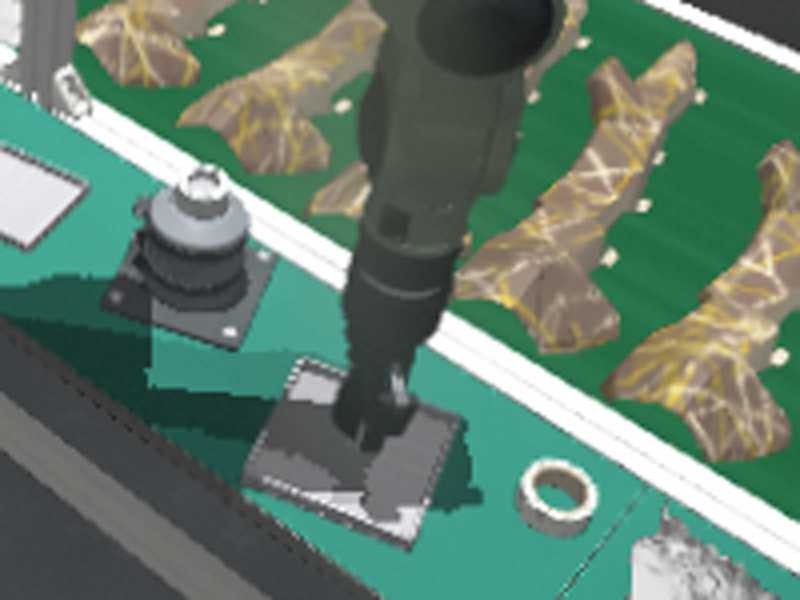

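The cap is over the middle of the tray (about crop px 360,430), and contact came at z = 0.0142, as predicted. I release it now.

Run:
```python
from h import *
np.set_printoptions(precision=4,suppress=True,linewidth=200)
x,y=.442,-.410
bot.set_gripper(.8); print(bot.read_gripper_width(),ftw(6,.02),bot.read_position())
r=bot.move_linear([x,y,.06],speed=.05,until_force=4); print(r,ftw(4,.02),bot.read_clock())
bot.move_linear([x,y,.2],speed=.15)
bot.move_pose([.36,-.10,.30],quat(44.5)); print(bot.read_clock(),bot.read_position())
for n in("scene","top"):
    im=bot.camera(n); np.save(n+"4.npy",im)
    X,Y=(260,170) if n=="scene" else (290,150)
    cv2.imwrite(f"pics/{n}4.png",cv2.resize(im[Y:Y+150,X:X+200][:,:,::-1],(800,600),interpolation=cv2.INTER_CUBIC))
```

```text
0.7982363929332152 [-0.2833  0.052  -0.0837 -0.0038 -0.0047 -0.0018] [ 0.4412 -0.409   0.013 ]
False [ 0.1231 -0.4001 -0.4831 -0.0131 -0.0033  0.0205] 40.325
42.675 [ 0.3606 -0.1008  0.2998]
```

View pics/scene4.png

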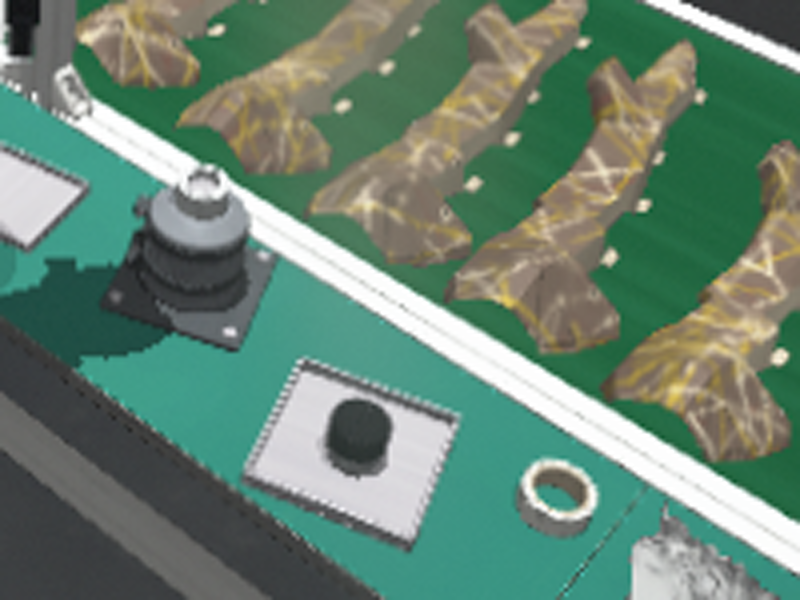

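View pics/top4.png

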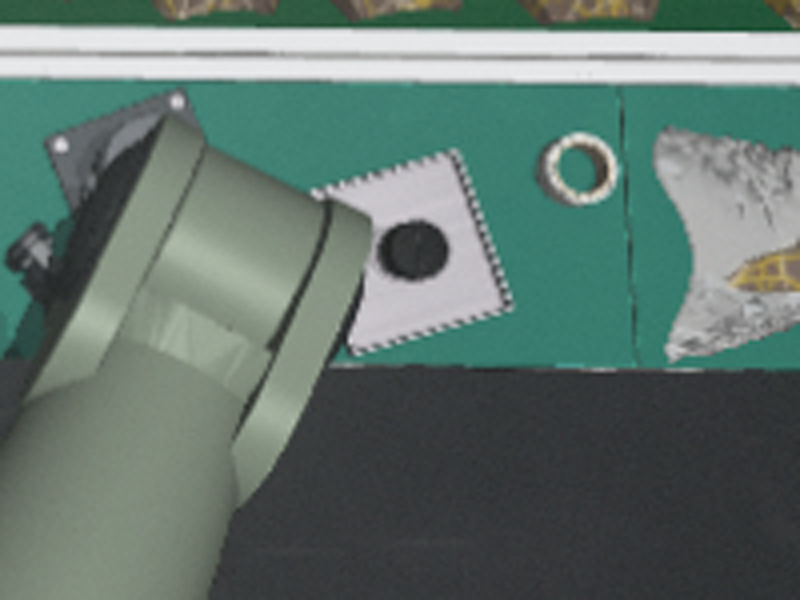

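The cap stands upright in the middle of the right-hand tray (scene crop px 358,435; top crop px 414,250). The tray has not moved, the canister neck at (203,185) is open, and the arm touches nothing. I hand the job in.

Run:
```python
from cell import bot
print(bot.close_job(),bot.read_clock())
```

```text
the job is handed in; nothing more can be done
the job is handed in; nothing more can be done
```

The cap is off the canister and stands upright in the middle of the 140 mm tray on the right. I handed the job in with the robot's clock at about 43 s.

- **Pressing:** I centred the gripper on the cap with two light grips. I then pressed it down about 5.5 mm, to a light touch on the rim, with a peak of about 17 N.
- **Turning:** I turned it counter-clockwise in small steps. The resistance rose from about 0.01 to 0.29 Nm between 72° and 76.5°. I stopped there and backed off 2°, so the cap may have gone 2 to 3° past first contact with the stop.
- **Lifting and placing:** It came out without catching; the largest downward force was 2.4 N. It touched down in the tray at the predicted height, with about 5 N.

**Last checks:** The final pictures show the cap upright, the neck open, and the tray and canister where they were, with the gripper well away from everything. The left-hand tray measured only about 105 mm, so I took it for the look-alike. The final crops did not cover the wash bottle, brown tape or parts bin; the arm never went near them after its first swing over.

**Readings that disagreed:**
- The press force read 1–2 N below the stated spring values for the same travel, so I used the rim contact as the depth reference.
- The turning moment showed small offsets after larger turning steps, so I relied only on its rise during the small steps.

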